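# Set the bleed cap on the injector test rig

### The arm

A 6-joint arm with a two-finger parallel gripper is mounted at the origin on the work surface. World frame = base frame: x ahead of the robot, y to its left, z up, the work surface at z = 0. Lengths are in mm, angles in rad, forces in N, time in s.
With the tool pointing down it reaches from about 275 to 825 mm from the base axis. Payload 4.9 kg.
Tool frame: the origin (TCP) lies midway between the tips of the shut fingers; the grasp point (between the pads) lies 19 mm behind it; z points along the fingers, y is the direction in which the jaws open and shut (so a half turn about z gives the same grasp; the last joint's range is limited). The gripper opens to 85 mm and grips with 20 to 120 N. Pads are 22 mm wide; open, the fingers measure 114 mm over their backs; the gripper's body (76 mm by 85 mm) begins 54 mm behind the grasp point. The pads swing forward as they close: fully open they stand 13 mm farther back than shut.
Start: joints at [1.029, 0.326, -0.193, 1.052, 0, 1.437], TCP at [218.121, 504.917, 231.281] pointing down, gripper open.
Joint ranges: [-2.65, 2.65], [-0.97, 1.79], [-1.3, 1.35], [-1.93, 2.1], [-1.47, 1.37], [-3.14, 3.14]. Speed limits (rad/s): [2.57, 2.57, 3.14, 3.14, 3.14, 3.14].

### API

Orientations are given as a rotation vector (axis times angle).
In Python, from cell import readout, cams, job gives the robot as it stands.
- The arm moves only by the tool arm_command, never from a script. Its argument "moves" is a list of rows, each a list of 7 numbers: the turn, a rotation vector about the tool's x, y, z in degrees, then the shift along the tool's x, y, z in cm, then the opening in per cent of the stroke, from 0 (shut) to 100 (fully open). A call has 1 to 5 rows; each row is the pose to reach, as a shift and turn from the pose commanded when the call began, along the tool's axes at that moment; what a row does not reach only later rows make up. A row lasts 1/10 s, in which the tool goes at most 50 mm and 8.59 degrees, less where a joint would pass 70% of its speed; a pose out of reach is approached as far as the arm can. A call with a gripper value outside its range is refused whole. The fingers move at their own pace and stop on an object; "newtons" is the grip in N (left out, the last holds). Time passes only in rows, so rows that repeat a pose let the fingers close. It gives the time, the measured TCP pose, the force and the opening at its end, in the units of the state.
- readout.read_state(): the state, without advancing time (a new reading comes with each control period).
- cams.get_image(name): name is "scene" or "top"; returns a dict with "color" (420x560x3 uint8, red, green, blue), "intrinsics" (3x3 intrinsics, pixels), "rvec" (rotation vector, rad) and "tvec" (3), from world to camera coordinates, as OpenCV has them. Camera axes: x right, y down, z forward; pixel columns grow to the right and rows downward; lengths in mm; the calibration is good to about 2 mm. A picture is of the moment at which its call begins. There is no depth.
- job.hand_in(): hands the job in, once; it reports no verdict.
The state is a dict: "time": time; "joint_pos": joint angles; "joint_velocities": joint speeds; "joint_torque": joint torques, N m; "ee_pos": TCP position; "orientation": TCP orientation; "wrist_force": force on the tool from outside, world axes, zero at the start; "torque": the same for the moment, N m; "grip_width": finger opening in mm.
Only numpy, scipy, OpenCV 4.12 (cv2) and the standard library are available. Lean on these libraries where they do the work, as an engineer would, in place of code of your own. Each camera call takes 0.05 s, during which the arm holds its last target.

### The job

Put the injector test rig into bleed mode by pressing the keys on the grey box fully down one at a time and letting each come back up: white, then blue, then green; never press red. Then screw the brass cap on the iron block clockwise until it bottoms out, back it off a quarter turn, and finish with the gripper still holding the cap there, without letting go. Leave the loose parts on the bench where they lie.

Things in the scene. Friction and masses are not known exactly. Their poses are not given: they have to be found in the camera images.
- block: Dark cast-iron bleed block fixed to the bench: foot 110 x 110 x 12 mm, body 70 x 70 mm up to 65 mm high, then a collar 30 mm in diameter up to 75 mm under the cap. Origin: centre of the underside, on the cap's vertical axis; z up. A small white mark on its top lies towards its -x side; a thin silver pipe leaves its +x side and bends down into the bench.
- cap_top (a point): Centre of the top of the knurled brass cap: a round cylinder 40 mm in diameter, 32 mm tall, axis vertical, already started on the block's thread. Top 109 mm above the bench when bottomed, rising 0.64 mm per rad unscrewed; underside 12 mm or more above the block. z up. A black stripe on top runs from the centre to the rim along the point's -x and points to the block's white mark when bottomed.
- cap (a joint): Angle of the cap on its thread in rad: 0 = bottomed out (hard stop), growing as it is unscrewed (counter-clockwise from above), at most 4.2; starts between 1.9 and 2.7. A quarter turn back from the bottom is 1.571. Friction in the thread takes about 0.1 N m to turn and keeps the cap where it is left.
- panel: Grey steel key box fixed to the bench, 100 x 250 x 40 mm (x, y, z). Origin: centre of its underside. Four round spring keys of 28 mm diameter stand on its top in one row along its y axis, 58 mm apart, in any order of colours.
- key_white_top (a point): Centre of the top face of the white key (28 mm diameter, pressed straight down, z up), as it moves with the key.
- key_blue_top (a point): Centre of the top face of the blue key (28 mm diameter, pressed straight down, z up), as it moves with the key.
- key_green_top (a point): Centre of the top face of the green key (28 mm diameter, pressed straight down, z up), as it moves with the key.
- key_red_top (a point): Centre of the top face of the red key (28 mm diameter, pressed straight down, z up), as it moves with the key.
- key_white (a joint): Travel of the white key in m: 0 = up, 0.006 = fully down; spring, about 5 N when fully down, comes back up by itself.
- key_blue (a joint): Travel of the blue key in m: 0 = up, 0.006 = fully down; spring, about 5 N when fully down, comes back up by itself.
- key_green (a joint): Travel of the green key in m: 0 = up, 0.006 = fully down; spring, about 5 N when fully down, comes back up by itself.
- key_red (a joint): Travel of the red key in m: 0 = up, 0.006 = fully down; spring, about 5 N when fully down, comes back up by itself. Must not be pressed.
- safety_cap: Bystander: loose orange plastic safety cap, 38 mm diameter, 26 mm tall, standing on the bench near the block. Origin: centre of its underside.
- plug: Bystander: loose steel pressure plug, 24 mm hexagon head down, 34 mm tall, on the bench near the block. Origin: centre of its underside.
- line: Bystander: loose silver high-pressure line, a bent tube of 8 mm with 17 mm end fittings, lying on the bench beyond the block; about 155 mm along its y, bent to +x at its +y end. Origin: on the bench under its straight part, 85 mm from the -y end.
There are look-alikes about, which are no part of the job. Of the things shaped like the block, the dark steel one is meant.

How it is judged (in metres and radians):
On the way, in this order (a step that is already met when the one before it is completed fails the run):
1. the white key is pressed down, alone (value of joint key_white above 0.0045 m and value of joint each of key_blue, key_green, key_red below 0.0015 m), for 0.05 s.
2. then the blue key is pressed down, alone (value of joint key_blue above 0.0045 m and value of joint each of key_white, key_green, key_red below 0.0015 m), for 0.05 s.
3. then the green key is pressed down, alone (value of joint key_green above 0.0045 m and value of joint each of key_white, key_blue, key_red below 0.0015 m), for 0.05 s.
4. then, with all keys up, the cap is screwed down until it bottoms out (value of joint cap below 0.08 rad and value of joint each of key_white, key_blue, key_green, key_red below 0.0015 m), for 0.1 s.
At the end, for the whole second after the job is handed in: The cap stands a quarter turn (1.571 rad, within 0.2 rad either way) back from its bottom stop, at rest, with the gripper's fingers still gripping it (more than 3 N), and all keys are up (value of joint cap between 1.371 and 1.771 rad and velocity of joint cap between -0.1 and 0.1 rad/s and contact force between the fingers and cap above 3 N and value of joint each of key_white, key_blue, key_green, key_red below 0.0015 m); the arm keeps its last pose, push and grip.
It fails at once if the red key is pressed (more than 2 mm) (value of joint key_red above 0.002 m).
It fails at once if two keys are pressed at once (both more than 2.5 mm) (value of joint each of key_white, key_blue above 0.0025 m or value of joint each of key_white, key_green above 0.0025 m or value of joint each of key_white, key_red above 0.0025 m or value of joint each of key_blue, key_green above 0.0025 m or value of joint each of key_blue, key_red above 0.0025 m or value of joint each of key_green, key_red above 0.0025 m).
It fails at once if a loose part on the bench is moved more than 20 mm (distance of any of safety_cap, plug, line from where it was at the start of the episode above 0.02 m).
It also fails if it takes over 72 s, if anything falls off the work surface, if the arm or the gripper's body presses on something with over 40 N, if the wrist force passes 120 N, or if a joint passes its speed limit or range.

## Working session

There is one attempt and no reset: what is moved stays moved. The work goes in short steps, Python scripts to look and compute and a tool call to move; the robot and the scene stay as the last step left them, time stands still between calls to the robot, and variables do not carry over. Pictures are saved under pics/ and viewed, and the job is handed in when it is done.

Besides the shell and the picture viewer there is one more tool, called by a JSON object that holds its "op" and its "data", one argument or row to a line. arm_command: Moves the arm, as the interface text tells. Its arguments: {"type":"object","properties":{"moves":{"type":"array"},"newtons":{"type":"number"}},"required":["moves"]}

```bash
ls; mkdir -p pics
cat > h.py <<'E'
import numpy as np,cv2
from cell import readout,cams,job
def grab(n,f=None):
    d=cams.get_image(n)
    if f: cv2.imwrite('pics/'+f+'.png',cv2.cvtColor(d['color'],cv2.COLOR_RGB2BGR))
    return d
def ray(d,px):
    K=np.array(d['intrinsics']);R,_=cv2.Rodrigues(np.array(d['rvec'],float));t=np.array(d['tvec'],float).ravel()
    v=R.T@np.linalg.inv(K)@np.array([px[0],px[1],1.]);return -R.T@t,v/np.linalg.norm(v)
def onz(d,px,z):
    o,v=ray(d,px);return o+v*(z-o[2])/v[2]
def tri(d1,p1,d2,p2):
    o1,v1=ray(d1,p1);o2,v2=ray(d2,p2)
    s=np.linalg.lstsq(np.c_[v1,-v2],o2-o1,rcond=None)[0]
    a=o1+s[0]*v1;b=o2+s[1]*v2;return (a+b)/2,np.linalg.norm(a-b)
def proj(d,P):
    return cv2.projectPoints(np.array([P],float),np.array(d['rvec'],float),np.array(d['tvec'],float),np.array(d['intrinsics']),None)[0].ravel()
E
python3 - <<'E'
from h import *
a=grab('scene','s0');b=grab('top','t0')
print(readout.read_state());
for d in(a,b):print(ray(d,(280,210)),d['intrinsics'])
E
```

```text
pics
{'time': 0.1, 'joint_pos': array([ 1.02879763e+00,  3.26857207e-01, -1.93489779e-01,  1.05202320e+00,
       -3.46024026e-05,  1.43659526e+00]), 'joint_velocities': array([ 1.38502640e-04, -5.67753044e-04,  3.38441992e-03, -3.18337412e-05,
       -9.09794983e-04, -1.01062920e-03]), 'joint_torque': array([ 2.37628428e-04, -4.44240296e+01,  2.63036782e+01,  7.89032289e-03,
       -1.48884810e-04,  4.87757376e-06]), 'ee_pos': array([217.84532134, 504.43628622, 230.58475365]), 'orientation': array([-6.36038357e-01, -3.07603305e+00,  2.34991581e-03]), 'wrist_force': array([ 0.43708077,  0.03962711, -0.51674392]), 'torque': array([-0.00638458,  0.00476531,  0.02795495]), 'grip_width': 85.34799235131862}
(array([959.27993179, 659.74516422, 601.44501371]), array([-0.47590706, -0.69205288, -0.5427479 ])) [[391.43512046   0.         273.84880156]
 [  0.         391.43512046 214.19812588]
 [  0.           0.           1.        ]]
(array([435.15963514,  52.66966275, 989.53569299]), array([ 0.1057396 , -0.06025544, -0.99256658])) [[384.21233316   0.         272.3524676 ]
 [  0.         384.21233316 213.20118025]
 [  0.           0.           1.        ]]
```

View pics/s0.png

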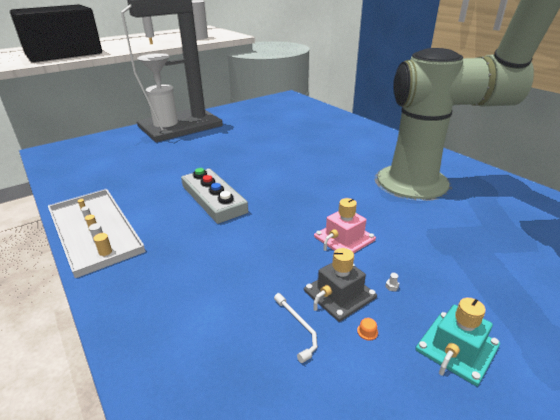

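View pics/t0.png

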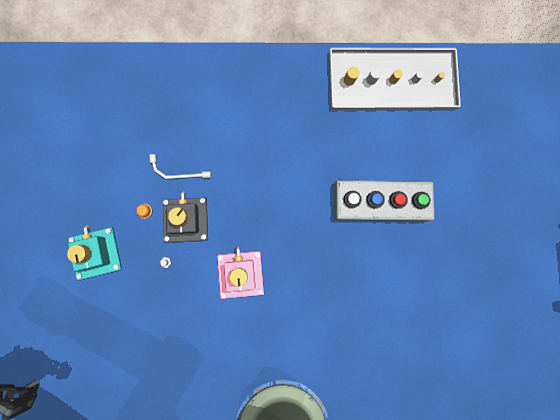

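The scene view shows the dark block at about (340,285) and the key box at (214,193). In the top view the dark block's cap is at (178,216) and the keys run white (352,199), blue (376,199), red (400,199), green (423,199). Next I'll enlarge these and measure.

Run:
```python
from h import *
s=cv2.imread('pics/s0.png');t=cv2.imread('pics/t0.png')
A=cv2.resize(t[180:260,130:230],None,fx=4,fy=4,interpolation=2);B=cv2.resize(t[170:230,330:440],None,fx=3.6,fy=3.6,interpolation=2)
C=cv2.resize(s[235:315,295:395],None,fx=4,fy=4,interpolation=2);D=cv2.resize(s[160:222,175:255],None,fx=4,fy=4,interpolation=2)
o=np.zeros((600,800,3),np.uint8)
for im,x,y in((A,0,0),(B,400,0),(C,0,320),(D,400,320)):
    im=im[:min(im.shape[0],600-y),:min(im.shape[1],800-x)];o[y:y+im.shape[0],x:x+im.shape[1]]=im
cv2.imwrite('pics/z0.png',o)
for n,im in(('s',s),('t',t)):
  hsv=cv2.cvtColor(im,cv2.COLOR_BGR2HSV);
  for c,lo,hi in(('g',(50,120,60),(80,255,255)),('r',(0,150,60),(6,255,255)),('b',(100,150,120),(120,255,255)),('w',(0,0,170),(180,50,255)),('brass',(14,120,90),(30,255,255))):
    m=cv2.inRange(hsv,lo,hi);k,l,st,ce=cv2.connectedComponentsWithStats(m)
    print(n,c,[(np.round(ce[i],1).tolist(),st[i].tolist()) for i in range(1,k) if 25<st[i][4]<700])
```

```text
s g [([199.3, 170.8], [195, 168, 9, 7, 49])]
s r [([206.8, 178.1], [203, 175, 9, 7, 54])]
s b [([215.3, 185.9], [211, 183, 10, 7, 54]), ([516.7, 188.6], [513, 182, 11, 13, 39]), ([548.2, 232.3], [543, 228, 12, 11, 39])]
s w [([150.8, 55.8], [137, 53, 32, 8, 145]), ([474.5, 64.8], [463, 58, 25, 14, 316]), ([417.8, 68.7], [414, 62, 8, 13, 43]), ([150.7, 88.0], [146, 85, 11, 7, 45]), ([394.8, 183.6], [378, 166, 42, 30, 396]), ([327.6, 237.8], [324, 233, 9, 11, 41]), ([393.9, 275.2], [391, 273, 7, 5, 30]), ([390.1, 283.6], [386, 279, 11, 9, 33]), ([318.7, 295.6], [314, 290, 11, 14, 53]), ([299.6, 327.2], [274, 293, 43, 67, 398]), ([339.4, 311.9], [337, 310, 6, 5, 27]), ([494.4, 340.4], [491, 338, 8, 6, 32]), ([422.3, 343.9], [419, 342, 7, 5, 29]), ([446.8, 358.4], [442, 351, 11, 17, 84]), ([475.8, 374.4], [472, 372, 8, 6, 38])]
s brass [([81.4, 202.8], [78, 200, 7, 7, 28]), ([347.1, 210.0], [340, 203, 16, 14, 169]), ([90.4, 219.9], [86, 215, 10, 10, 55]), ([334.4, 233.2], [330, 230, 8, 8, 31]), ([103.3, 245.8], [94, 236, 18, 19, 202]), ([342.1, 262.9], [333, 250, 20, 22, 258]), ([326.7, 
[... 196 characters left out ...]
0])]
t g [([422.7, 199.1], [417, 194, 12, 11, 105])]
t r [([399.6, 198.9], [394, 194, 12, 11, 106])]
t b [([376.9, 198.4], [372, 193, 11, 11, 97])]
t w [([175.2, 170.8], [149, 154, 61, 25, 252]), ([353.6, 198.0], [349, 193, 11, 11, 99]), ([244.4, 273.8], [218, 248, 45, 50, 605]), ([164.9, 262.0], [160, 257, 11, 11, 76]), ([241.4, 275.3], [225, 262, 29, 29, 346])]
t brass [([351.1, 74.7], [344, 67, 15, 18, 162]), ([395.7, 75.5], [389, 70, 13, 13, 87]), ([439.4, 76.3], [435, 73, 9, 9, 36]), ([182.3, 201.3], [179, 200, 8, 4, 27]), ([141.4, 209.8], [137, 205, 10, 10, 80]), ([148.3, 210.5], [144, 204, 8, 14, 32]), ([177.4, 215.5], [169, 208, 19, 18, 108]), ([78.4, 252.9], [68, 245, 23, 18, 290])]
```

View pics/z0.png

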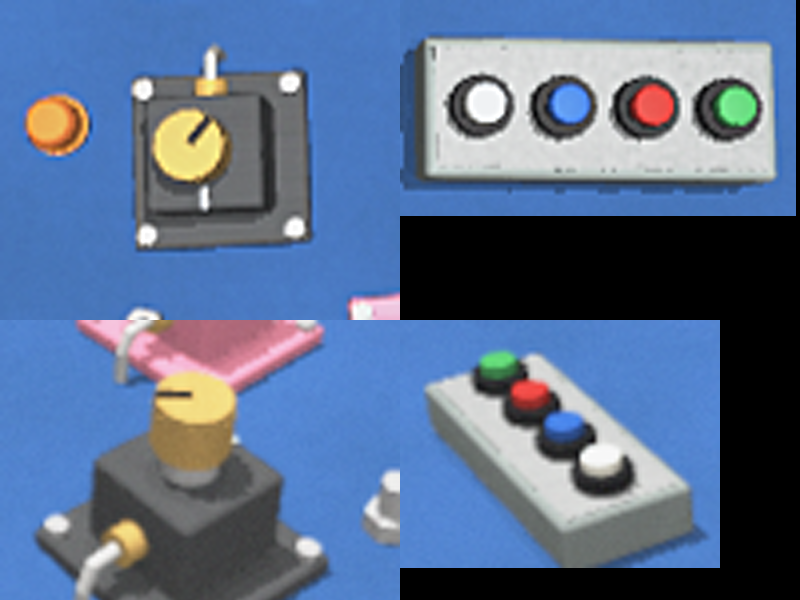

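Run:
```python
from h import *
a=grab('scene');b=grab('top')
for n,p,q in(('g',(199.3,170.3),(422.7,199.1)),('r',(206.8,177.6),(399.6,198.9)),('b',(215.3,185.4),(376.9,198.4)),('w',(225,194.2),(353.6,198)),('cap',(343.3,253.7),(177.5,216.3))):
    P,e=tri(a,p,b,q);print(n,P.round(1),e.round(1), onz(b,q,52).round(1),onz(b,q,110).round(1),onz(a,p,110).round(1),onz(a,p,52).round(1))
# block foot corner screws top view at z~14
for q in((165.5,202.3),(202.3,200.5),(203.5,237),(166.8,239)):print(onz(b,q,14).round(1))
# mark on block top z 65, stripe outer
print(onz(b,(181.4,229.5),65), onz(b,(182.7,210),110), onz(b,(177.7,216),110))
s=readout.read_state();print(cv2.Rodrigues(s['orientation'])[0].round(3))
```

```text
g [ 555.9 -358.4   60.1] 0.8 [ 557.3 -362.2   52. ] [ 549.7 -336.5  110. ] [ 592.8 -264.1  110. ] [ 549.6 -373.1   52. ]
r [ 557.8 -300.8   60.1] 0.9 [ 558.5 -303.7   52. ] [ 550.9 -281.6  110. ] [ 595.1 -212.8  110. ] [ 552.1 -315.7   52. ]
b [ 559.5 -243.8   60.3] 0.1 [ 560.6 -246.4   52. ] [ 552.8 -227.9  110. ] [ 596.2 -160.9  110. ] [ 553.4 -257.7   52. ]
w [ 560.7 -185.5   59.7] 1.5 [ 562.4 -188.    52. ] [ 554.5 -173.1  110. ] [ 597.2 -106.4  110. ] [ 554.5 -196.8   52. ]
cap [517.5 234.2 108.4] 1.2 [523.3 245.4  52. ] [517.8 233.4 110. ] [518.5 235.9 110. ] [466.5 185.8  52. ]
[562.9 283.5  14. ]
[566.3 190.9  14. ]
[473.5 187.9  14. ]
[470.  279.5  14. ]
[490.25362339 233.29372326  65.        ] [532.08794096 221.75827398 110.        ] [518.4995255  232.99957882 110.        ]
[[-0.918  0.397 -0.001]
 [ 0.397  0.918 -0.001]
 [ 0.    -0.001 -1.   ]]
```

```bash
cat >> h.py <<'E'
def go(W):
    s=readout.read_state();R=cv2.Rodrigues(s['orientation'])[0]
    print('shift cm',(R.T@(np.array(W,float)-s['ee_pos'])/10).round(2),'pos',s['ee_pos'].round(1),'yawy',np.degrees(np.arctan2(R[1,1],R[0,1])).round(1),'j6',s['joint_pos'][5].round(3),'tilt',R[:,2].round(3),'F',s['wrist_force'].round(1),'t',s['time'],'w',s['grip_width'].round(1))
E
python3 -c "
from h import *
go([560.7,-185.5,180])"
```

```text
Traceback (most recent call last):
  File "h.py", line 20, in go
    print('shift cm',(R.T@(np.array(W,float)-s['ee_pos'])/10).round(2),'pos',s['ee_pos'].round(1),'yawy',np.degrees(np.arctan2(R[1,1],R[0,1])).round(1),'j6',s['joint_pos'][5].round(3),'tilt',R[:,2].round(3),'F',s['wrist_force'].round(1),'t',s['time'],'w',s['grip_width'].round(1))
                                                                                                                                                                                                                                                               ^^^^^^^^^^^^^^^^^^^^^
AttributeError: 'float' object has no attribute 'round'
```

```bash
sed -i "s/s\['grip_width'\].round(1)/round(s['grip_width'],1)/" h.py
python3 -c "
from h import *
go([560.7,-185.5,180])"
```

```text
shift cm [-58.84 -49.75   5.12] pos [217.9 504.6 230.8] yawy 66.6 j6 1.437 tilt [-0.001 -0.001 -1.   ] F [-0.3 -0.8 -0. ] t 0.2 w 85.5
```

{"op": "arm_command", "data": {
  "moves": [
    [0, 0, 0, -3.8, -3.2, 0, 0],
    [0, 0, 0, -7.6, -6.4, 0, 0],
    [0, 0, 0, -11.4, -9.6, 0, 0],
    [0, 0, 0, -15.2, -12.8, 0, 0],
    [0, 0, 0, -19, -16, 0, 0]
  ],
  "newtons": 40
}}

```text
time: 0.7
ee_pos: [329.4, 281.0, 231.3]
orientation: [0.635, 3.076, 0.0]
wrist_force: [1.0, 0.6, -0.2]
grip_width: 12.1
```

{"op": "arm_command", "data": {
  "moves": [
    [0, 0, 0, -3.8, -3.2, 0, 0],
    [0, 0, 0, -7.6, -6.4, 0, 0],
    [0, 0, 0, -11.4, -9.6, 0, 0],
    [0, 0, 0, -15.2, -12.8, 0, 0],
    [0, 0, 0, -19, -16, 0, 0]
  ]
}}

```text
time: 1.2
ee_pos: [440.6, 58.5, 231.4]
orientation: [0.636, 3.076, 0.0]
wrist_force: [1.5, -0.0, -0.1]
grip_width: -0.3
```

```bash
python3 -c "
from h import *
go([560.7,-185.5,110])"
```

```text
shift cm [-20.7  -17.63  12.15] pos [440.6  58.5 231.4] yawy 66.6 j6 0.373 tilt [ 0.001  0.    -1.   ] F [ 1.5 -0.  -0.1] t 1.2 w -0.3
```

{"op": "arm_command", "data": {
  "moves": [
    [0, 0, 0, -3.6, -3.0, 1, 0],
    [0, 0, 0, -7.2, -6.0, 3, 0],
    [0, 0, 0, -10.8, -9.0, 5, 0],
    [0, 0, 0, -14.4, -12.2, 7, 0],
    [0, 0, 0, -18, -15.3, 9, 0]
  ]
}}

```text
time: 1.7
ee_pos: [542.8, -148.6, 142.5]
orientation: [-0.637, -3.076, -0.0]
wrist_force: [1.3, 1.2, 0.3]
grip_width: -0.1
```

{"op": "arm_command", "data": {
  "moves": [
    [0, 0, 0, -2.7, -2.3, 3.2, 0],
    [0, 0, 0, -2.7, -2.3, 3.2, 0],
    [0, 0, 0, -2.7, -2.3, 3.2, 0]
  ]
}}

```text
time: 2.0
ee_pos: [556.9, -178.7, 109.9]
orientation: [-0.638, -3.073, -0.002]
wrist_force: [-0.4, 0.1, 0.7]
grip_width: 0.3
```

```bash
python3 -c "
from h import *
go([560.7,-185.5,63])
grab('scene','s1');grab('top','t1')
for n in 'st':
  i=cv2.imread('pics/%s1.png'%n); c=i[100:230,160:290] if n=='s' else i[130:260,320:450]
  cv2.imwrite('pics/z1%s.png'%n,cv2.resize(c,None,fx=4,fy=4,interpolation=2))"
```

```text
shift cm [-0.63 -0.48  4.69] pos [ 556.9 -178.7  109.9] yawy 66.6 j6 -0.028 tilt [-0.003  0.002 -1.   ] F [-0.4  0.1  0.7] t 2.0 w 0.3
```

View pics/z1s.png

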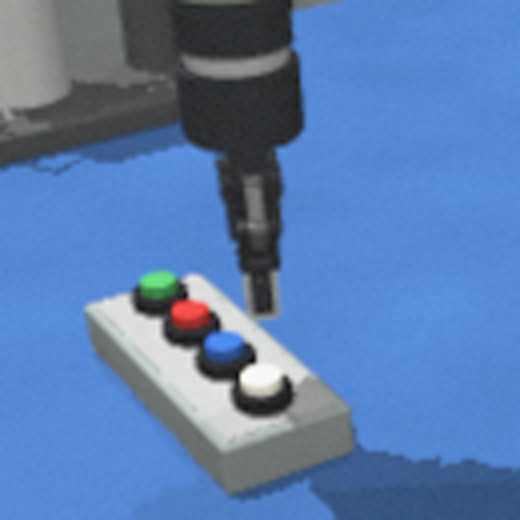

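View pics/z1t.png

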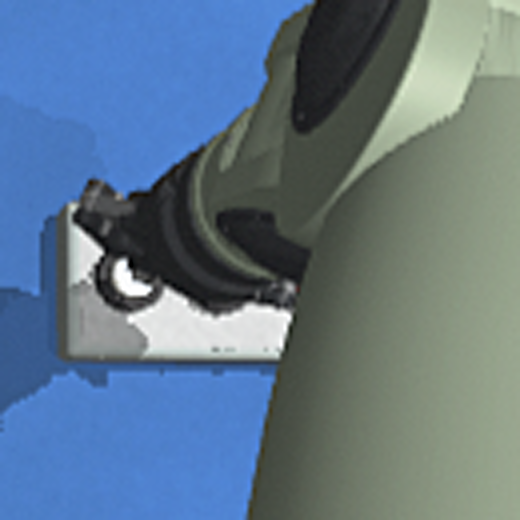

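The gripper is shut and hovering over the white key, with its tip at scene pixel (225,179). I'll press white next.

{"op": "arm_command", "data": {
  "moves": [
    [0, 0, 0, -0.6, -0.5, 2, 0],
    [0, 0, 0, -0.6, -0.5, 4.2, 0],
    [0, 0, 0, -0.6, -0.5, 4.7, 0],
    [0, 0, 0, -0.6, -0.5, 5.2, 0],
    [0, 0, 0, -0.6, -0.5, 5.4, 0]
  ]
}}

```text
time: 2.6
ee_pos: [561.7, -184.6, 58.6]
orientation: [0.634, 3.076, 0.001]
wrist_force: [-2.2, 1.7, 3.5]
grip_width: -0.1
```

```bash
python3 -c "
from h import *
go([560.7,-185.5,53])
grab('scene','s2')
i=cv2.imread('pics/s2.png'); c=i[100:230,160:290]
cv2.imwrite('pics/z2s.png',cv2.resize(c,None,fx=4,fy=4,interpolation=2))"
```

```text
shift cm [ 0.06 -0.12  0.56] pos [ 561.7 -184.6   58.6] yawy 66.7 j6 -0.036 tilt [ 0.001  0.    -1.   ] F [-2.2  1.7  3.5] t 2.6 w -0.1
```

View pics/z2s.png

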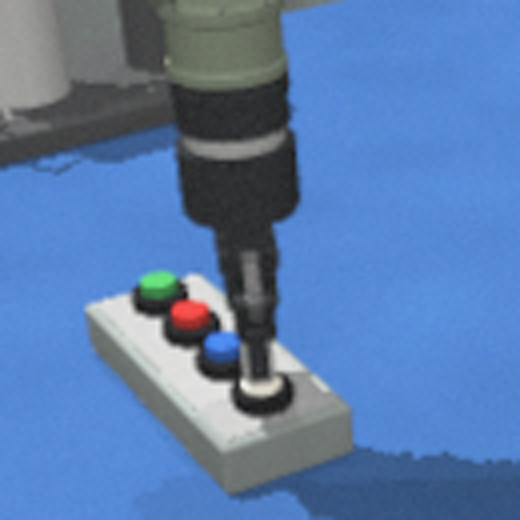

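The fingers are on the white key, which is about centred under them at zoom pixel (262,385). The 3.5 N reading suggests it's partly pressed, so I'll go deeper.

{"op": "arm_command", "data": {
  "moves": [
    [0, 0, 0, 0, 0, 0.3, 0],
    [0, 0, 0, 0, 0, 0.3, 0]
  ]
}}

```text
time: 2.85
ee_pos: [562.2, -185.1, 56.9]
orientation: [0.635, 3.075, 0.001]
wrist_force: [-4.2, 4.4, 14.0]
grip_width: -0.1
```

{"op": "arm_command", "data": {
  "moves": [
    [0, 0, 0, 0, 0, 0.3, 0],
    [0, 0, 0, 0, 0, 0.3, 0]
  ]
}}

```text
time: 3.05
ee_pos: [562.4, -185.2, 56.5]
orientation: [0.634, 3.074, 0.0]
wrist_force: [-11.1, 7.6, 34.2]
grip_width: -0.0
```

White has bottomed out: 34 N with the TCP stalled at 56.5. I'll lift off and go to blue.

{"op": "arm_command", "data": {
  "moves": [
    [0, 0, 0, 0, 0, -2, 0],
    [0, 0, 0, 0, 0, -4, 0],
    [0, 0, 0, 0, 0, -4, 0]
  ]
}}

```text
time: 3.35
ee_pos: [564.2, -186.9, 94.9]
orientation: [0.635, 3.07, -0.003]
wrist_force: [0.9, 0.1, -0.2]
grip_width: -0.2
```

```bash
python3 -c "
from h import *
go([559.5,-243.8,63])"
```

```text
shift cm [-1.8  -5.41  3.21] pos [ 564.2 -186.9   94.9] yawy 66.6 j6 -0.036 tilt [ 0.006 -0.003 -1.   ] F [ 0.9  0.1 -0.2] t 3.35 w -0.2
```

{"op": "arm_command", "data": {
  "moves": [
    [0, 0, 0, -0.9, -2.7, 0, 0],
    [0, 0, 0, -1.8, -5.4, 0, 0],
    [0, 0, 0, -1.8, -5.4, 0, 0],
    [0, 0, 0, -1.8, -5.4, 0, 0]
  ]
}}

```text
time: 3.75
ee_pos: [556.4, -242.7, 90.8]
orientation: [-0.638, -3.076, -0.0]
wrist_force: [-0.1, 0.1, 0.2]
grip_width: 0.1
```

```bash
python3 -c "
from h import *
go([559.5,-243.8,63])
grab('scene','s3')
i=cv2.imread('pics/s3.png'); c=i[100:230,160:290]
cv2.imwrite('pics/z3s.png',cv2.resize(c,None,fx=4,fy=4,interpolation=2))"
```

```text
shift cm [-0.33  0.02  2.78] pos [ 556.4 -242.7   90.8] yawy 66.6 j6 -0.124 tilt [-0.  0. -1.] F [-0.1  0.1  0.2] t 3.75 w 0.1
```

View pics/z3s.png

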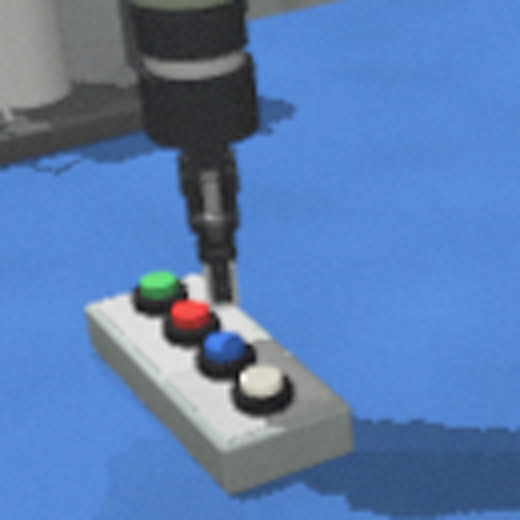

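White is back up, and the tip is above and slightly behind blue at (222,300). I'll shift 3 mm and press.

{"op": "arm_command", "data": {
  "moves": [
    [0, 0, 0, -0.3, 0, 1.2, 0],
    [0, 0, 0, -0.3, 0, 2.6, 0],
    [0, 0, 0, -0.3, 0, 3.2, 0],
    [0, 0, 0, -0.3, 0, 3.8, 0],
    [0, 0, 0, -0.3, 0, 3.8, 0]
  ]
}}

```text
time: 4.3
ee_pos: [559.2, -242.5, 56.6]
orientation: [0.635, 3.077, 0.0]
wrist_force: [-7.8, 4.6, 28.3]
grip_width: -0.2
```

{"op": "arm_command", "data": {
  "moves": [
    [0, 0, 0, 0, 0, 0.2, 0],
    [0, 0, 0, 0, 0, 0.2, 0]
  ]
}}

```text
time: 4.5
ee_pos: [559.3, -242.6, 56.4]
orientation: [0.634, 3.076, -0.0]
wrist_force: [-12.6, 7.7, 41.6]
grip_width: 0.1
```

Blue has bottomed too, at 42 N and z 56.4. I'll lift well clear and pass over red to green.

{"op": "arm_command", "data": {
  "moves": [
    [0, 0, 0, 0, 0, -3, 0],
    [0, 0, 0, 0, 0, -6, 0],
    [0, 0, 0, 0, 0, -6, 0]
  ]
}}

```text
time: 4.8
ee_pos: [561.8, -244.4, 115.2]
orientation: [0.634, 3.071, -0.003]
wrist_force: [1.2, -0.3, 0.3]
grip_width: -0.0
```

{"op": "arm_command", "data": {
  "moves": [
    [0, 0, 0, -1.5, -3.6, 0, 0],
    [0, 0, 0, -2.9, -7.2, 0, 0],
    [0, 0, 0, -4.3, -10.8, 0, 0],
    [0, 0, 0, -4.3, -10.8, 0, 0],
    [0, 0, 0, -4.3, -10.8, 0, 0]
  ]
}}

```text
time: 5.3
ee_pos: [555.1, -359.6, 109.7]
orientation: [-0.638, -3.074, -0.002]
wrist_force: [0.2, -0.6, -0.0]
grip_width: -0.2
```

```bash
python3 -c "
from h import *
go([556,-358.4,55])
grab('scene','s4')
i=cv2.imread('pics/s4.png'); c=i[100:230,160:290]
cv2.imwrite('pics/z4s.png',cv2.resize(c,None,fx=4,fy=4,interpolation=2))"
```

```text
shift cm [-0.04  0.14  5.47] pos [ 555.1 -359.6  109.7] yawy 66.6 j6 -0.277 tilt [-0.002  0.002 -1.   ] F [ 0.2 -0.6 -0. ] t 5.3 w -0.2
```

View pics/z4s.png

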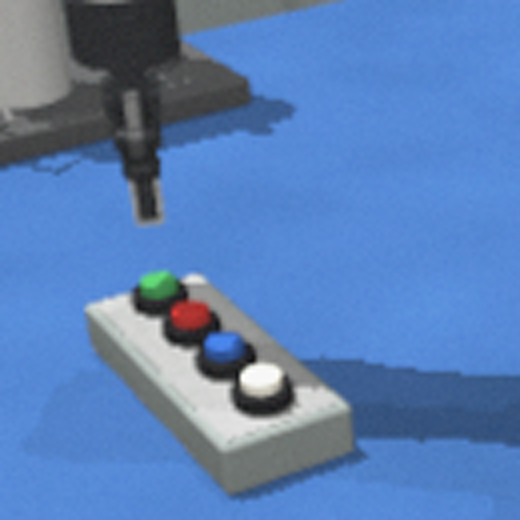

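All keys are up, and the tip at (149,220) is above green. I'll press green now.

{"op": "arm_command", "data": {
  "moves": [
    [0, 0, 0, 0, 0, 2.2, 0],
    [0, 0, 0, 0, 0, 4.4, 0],
    [0, 0, 0, 0, 0, 5.2, 0],
    [0, 0, 0, 0, 0, 5.8, 0],
    [0, 0, 0, 0, 0, 5.8, 0]
  ]
}}

```text
time: 5.85
ee_pos: [555.3, -357.1, 56.8]
orientation: [-0.633, -3.075, -0.002]
wrist_force: [-8.2, 7.6, 22.4]
grip_width: 0.4
```

{"op": "arm_command", "data": {
  "moves": [
    [0, 0, 0, 0, 0, 0.2, 0],
    [0, 0, 0, 0, 0, 0.2, 0]
  ]
}}

```text
time: 6.05
ee_pos: [555.3, -357.1, 56.6]
orientation: [-0.633, -3.076, -0.002]
wrist_force: [-12.8, 10.4, 33.0]
grip_width: 0.1
```

{"op": "arm_command", "data": {
  "moves": [
    [0, 0, 0, 0, 0, -3, 0],
    [0, 0, 0, 0, 0, -7, 0],
    [0, 0, 0, 0, 0, -11, 0],
    [0, 0, 0, 0, 0, -14, 0],
    [0, 0, 0, 0, 0, -14, 0]
  ]
}}

```text
time: 6.55
ee_pos: [558.7, -360.4, 197.5]
orientation: [0.632, 3.069, -0.006]
wrist_force: [0.4, -0.6, 0.5]
grip_width: 0.1
```

{"op": "arm_command", "data": {
  "moves": [
    [0, 0, 0, 2, 4, 0, 100],
    [0, 0, 0, 4, 8, 0, 100],
    [0, 0, 0, 6, 12, 0, 100],
    [0, 0, 0, 8, 16, 0, 100],
    [0, 0, 0, 10, 20, 0, 100]
  ]
}}

```text
time: 7.05
ee_pos: [542.5, -133.6, 190.7]
orientation: [-0.635, -3.075, -0.001]
wrist_force: [0.6, 0.4, -0.6]
grip_width: 72.0
```

{"op": "arm_command", "data": {
  "moves": [
    [0, 0, 0, 2, 4, 0, 100],
    [0, 0, 0, 4, 8, 0, 100],
    [0, 0, 0, 6, 12, 0, 100],
    [0, 0, 0, 8, 16, 0, 100],
    [0, 0, 0, 10, 20, 0, 100]
  ]
}}

```text
time: 7.55
ee_pos: [529.7, 89.3, 190.8]
orientation: [-0.634, -3.076, 0.0]
wrist_force: [0.8, -0.0, 0.6]
grip_width: 85.2
```

```bash
python3 -c "
from h import *
go([517.8,234.5,200])"
```

```text
shift cm [ 6.84 12.86 -0.92] pos [529.7  89.3 190.8] yawy 66.7 j6 0.436 tilt [-0.001  0.    -1.   ] F [ 0.8 -0.   0.6] t 7.55 w 85.2
```

{"op": "arm_command", "data": {
  "moves": [
    [0, 0, -8, 1.7, 3.2, 0, 100],
    [0, 0, -16, 3.4, 6.4, 0, 100],
    [0, 0, -24, 5.1, 9.6, 0, 100],
    [0, 0, -32, 6.8, 12.8, 0, 100],
    [0, 0, -40, 6.8, 12.8, 0, 100]
  ]
}}

```text
time: 8.05
ee_pos: [517.5, 235.7, 190.6]
orientation: [0.473, -3.105, -0.002]
wrist_force: [0.2, 0.3, -0.5]
grip_width: 85.6
```

{"op": "arm_command", "data": {
  "moves": [
    [0, 0, -8, 0, 0, 0, 100],
    [0, 0, -16, 0, 0, 0, 100],
    [0, 0, -24, 0, 0, 0, 100],
    [0, 0, -32, 0, 0, 0, 100],
    [0, 0, -40, 0, 0, 0, 100]
  ]
}}

```text
time: 8.55
ee_pos: [518.1, 231.8, 190.6]
orientation: [1.499, -2.759, -0.001]
wrist_force: [-0.7, -0.2, 0.4]
grip_width: 85.6
```

{"op": "arm_command", "data": {
  "moves": [
    [0, 0, -8, 0, 0, 0, 100],
    [0, 0, -16, 0, 0, 0, 100],
    [0, 0, -24, 0, 0, 0, 100],
    [0, 0, -32, 0, 0, 0, 100],
    [0, 0, -40, 0, 0, 0, 100]
  ]
}}

```text
time: 9.05
ee_pos: [518.2, 231.8, 190.6]
orientation: [2.352, -2.08, -0.002]
wrist_force: [0.1, 0.1, 0.9]
grip_width: 85.3
```

{"op": "arm_command", "data": {
  "moves": [
    [0, 0, -8, 0, 0, 0, 100],
    [0, 0, -16, 0, 0, 0, 100],
    [0, 0, -20, 0, 0, 0, 100],
    [0, 0, -20, 0, 0, 0, 100]
  ]
}}

```text
time: 9.45
ee_pos: [518.3, 231.7, 190.7]
orientation: [2.673, -1.648, -0.002]
wrist_force: [-0.5, -0.4, 0.4]
grip_width: 85.2
```

```bash
python3 -c "
from h import *
go([517.8,234.5,79])
grab('scene','s5');grab('top','t5')
i=cv2.imread('pics/s5.png')[150:350,270:450]
cv2.imwrite('pics/z5s.png',cv2.resize(i,None,fx=3,fy=3,interpolation=2))"
```

```text
shift cm [-0.27 -0.1  11.17] pos [518.3 231.7 190.7] yawy -153.3 j6 -1.746 tilt [-0.002 -0.    -1.   ] F [-0.5 -0.4  0.4] t 9.45 w 85.2
```

View pics/z5s.png

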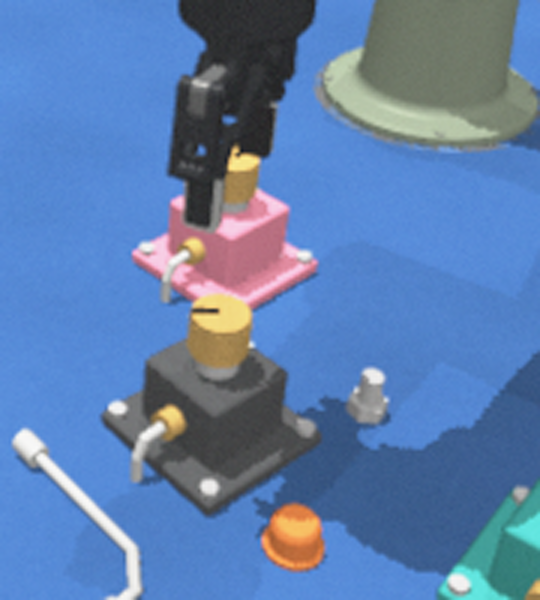

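View pics/t5.png

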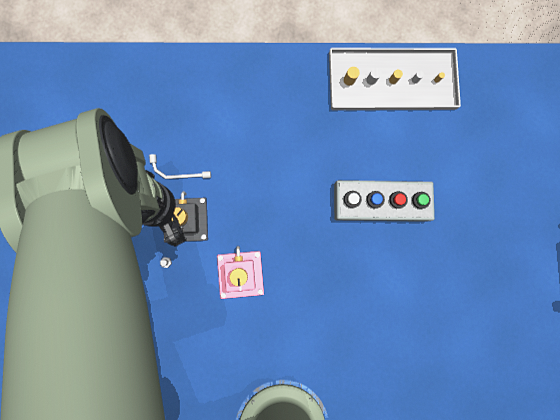

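The gripper is above the dark block's cap with both fingers astride its axis, and the loose parts haven't moved. I'll descend.

{"op": "arm_command", "data": {
  "moves": [
    [0, 0, 0, -0.3, -0.1, 3, 100],
    [0, 0, 0, -0.3, -0.1, 6, 100],
    [0, 0, 0, -0.3, -0.1, 8.5, 100],
    [0, 0, 0, -0.3, -0.1, 10.5, 100],
    [0, 0, 0, -0.3, -0.1, 11.4, 100]
  ]
}}

```text
time: 10.05
ee_pos: [517.3, 234.2, 75.3]
orientation: [2.671, -1.65, -0.004]
wrist_force: [-0.6, 0.8, 0.1]
grip_width: 85.5
```

```bash
python3 -c "
from h import *
go([517.8,234.5,76])
grab('scene','s6');grab('top','t6')
i=cv2.imread('pics/s6.png')[150:350,270:450];j=cv2.imread('pics/t6.png')[180:260,130:230]
cv2.imwrite('pics/z6s.png',cv2.resize(i,None,fx=3,fy=3,interpolation=2))
cv2.imwrite('pics/z6t.png',cv2.resize(j,None,fx=5,fy=5,interpolation=2))"
```

```text
shift cm [-0.   -0.06 -0.07] pos [517.3 234.2  75.3] yawy -153.4 j6 -1.74 tilt [-0.003 -0.001 -1.   ] F [-0.6  0.8  0.1] t 10.05 w 85.5
```

View pics/z6s.png

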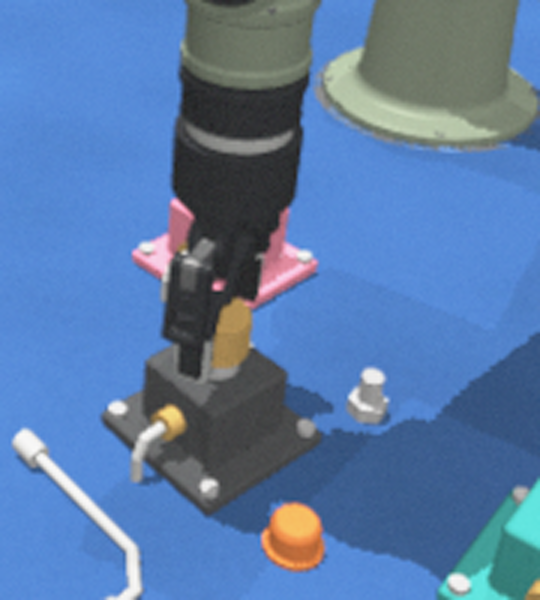

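View pics/z6t.png

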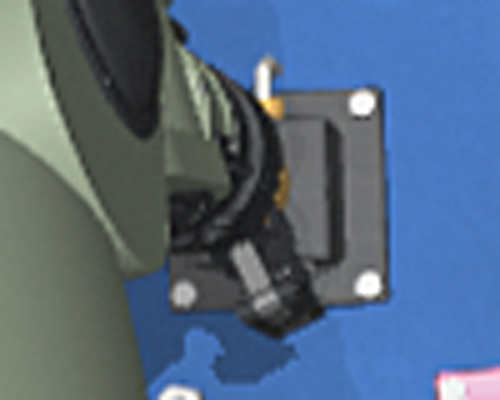

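The fingers straddle the cap (near one at (195,340), brass visible at (232,335)), so I'll grip.

{"op": "arm_command", "data": {
  "moves": [
    [0, 0, 0, 0, 0, -0.2, 20],
    [0, 0, 0, 0, 0, -0.2, 20],
    [0, 0, 0, 0, 0, -0.2, 20],
    [0, 0, 0, 0, 0, -0.2, 20],
    [0, 0, 0, 0, 0, -0.2, 20]
  ],
  "newtons": 50
}}

```text
time: 10.65
ee_pos: [519.9, 234.8, 80.7]
orientation: [-2.672, 1.649, -0.002]
wrist_force: [0.2, 0.4, 6.6]
grip_width: 38.8
```

{"op": "arm_command", "data": {
  "moves": [
    [0, 0, 0, 0, 0, 0, 20],
    [0, 0, 0, 0, 0, 0, 20],
    [0, 0, 0, 0, 0, 0, 20]
  ]
}}

```text
time: 10.95
ee_pos: [519.9, 234.8, 80.7]
orientation: [-2.672, 1.649, -0.002]
wrist_force: [-0.7, 0.9, 6.6]
grip_width: 38.7
```

```bash
python3 -c "
from h import *
go([517.8,234.5,76]);print(readout.read_state()['torque'])
grab('scene','s7')
i=cv2.imread('pics/s7.png')[200:330,280:400]
cv2.imwrite('pics/z7s.png',cv2.resize(i,None,fx=4,fy=4,interpolation=2))"
```

```text
shift cm [-0.07  0.2   0.47] pos [519.9 234.8  80.7] yawy -153.4 j6 -1.741 tilt [ 0.002  0.001 -1.   ] F [-0.7  0.9  6.6] t 10.95 w 38.7
[ 0.02483825  0.12285068 -0.01659221]
```

View pics/z7s.png

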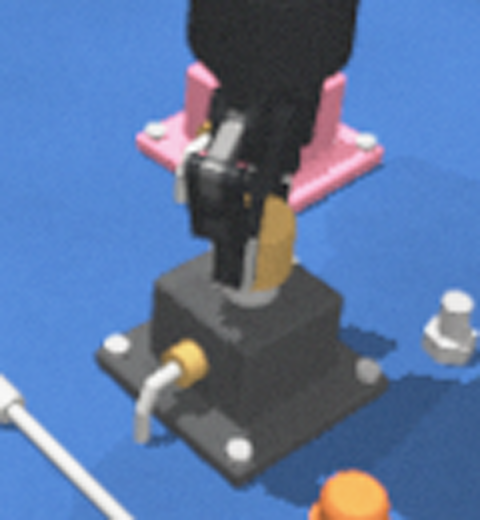

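The cap is gripped at a width of 38.7 mm, with the pads on the brass and little side load. Now I'll turn it clockwise.

{"op": "arm_command", "data": {
  "moves": [
    [0, 0, 7, 0, 0, 0.01, 20],
    [0, 0, 14, 0, 0, 0.02, 20],
    [0, 0, 21, 0, 0, 0.03, 20],
    [0, 0, 28, 0, 0, 0.04, 20],
    [0, 0, 35, 0, 0, 0.04, 20]
  ]
}}

```text
time: 11.5
ee_pos: [518.9, 234.6, 80.3]
orientation: [-2.048, 2.382, -0.0]
wrist_force: [-3.5, -0.4, 8.1]
grip_width: 38.6
```

```bash
python3 -c "
from h import *
go([517.8,234.5,76]);print(readout.read_state()['torque'])
grab('scene','s8')
i=cv2.imread('pics/s8.png')[200:330,280:400]
cv2.imwrite('pics/z8s.png',cv2.resize(i,None,fx=4,fy=4,interpolation=2))"
```

```text
shift cm [0.03 0.11 0.43] pos [518.9 234.6  80.3] yawy 171.4 j6 -1.125 tilt [ 0.  0. -1.] F [-3.5 -0.4  8.1] t 11.5 w 38.6
[-0.12123213  0.67872872  0.12379948]
```

View pics/z8s.png

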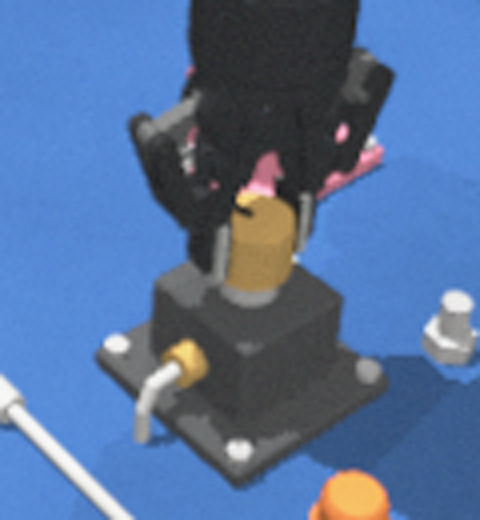

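The torque about the axis is 0.12 N m, so the cap is turning with the jaws and the stripe at (240,208) has moved. I'll keep going.

{"op": "arm_command", "data": {
  "moves": [
    [0, 0, 7, 0, 0, 0.01, 20],
    [0, 0, 14, 0, 0, 0.02, 20],
    [0, 0, 21, 0, 0, 0.03, 20],
    [0, 0, 28, 0, 0, 0.04, 20],
    [0, 0, 35, 0, 0, 0.04, 20]
  ]
}}

```text
time: 12.05
ee_pos: [518.1, 235.0, 79.9]
orientation: [1.237, -2.887, -0.003]
wrist_force: [-5.0, 1.4, 10.2]
grip_width: 38.5
```

{"op": "arm_command", "data": {
  "moves": [
    [0, 0, 7, 0, 0, 0.01, 20],
    [0, 0, 14, 0, 0, 0.02, 20],
    [0, 0, 21, 0, 0, 0.03, 20],
    [0, 0, 28, 0, 0, 0.04, 20],
    [0, 0, 35, 0, 0, 0.04, 20]
  ]
}}

```text
time: 12.55
ee_pos: [517.6, 235.9, 79.4]
orientation: [0.313, -3.124, -0.005]
wrist_force: [-6.3, 3.0, 10.6]
grip_width: 38.6
```

```bash
python3 -c "
from h import *
go([517.8,234.5,76]);print(readout.read_state()['torque'])
grab('scene','s9');grab('top','t9')
i=cv2.imread('pics/s9.png')[200:330,280:400]
cv2.imwrite('pics/z9s.png',cv2.resize(i,None,fx=4,fy=4,interpolation=2))"
```

```text
shift cm [ 0.   -0.14  0.34] pos [517.6 235.9  79.4] yawy 101.4 j6 0.097 tilt [-0.002  0.003 -1.   ] F [-6.3  3.  10.6] t 12.55 w 38.6
[0.6561119  1.28661303 0.10308368]
```

View pics/z9s.png

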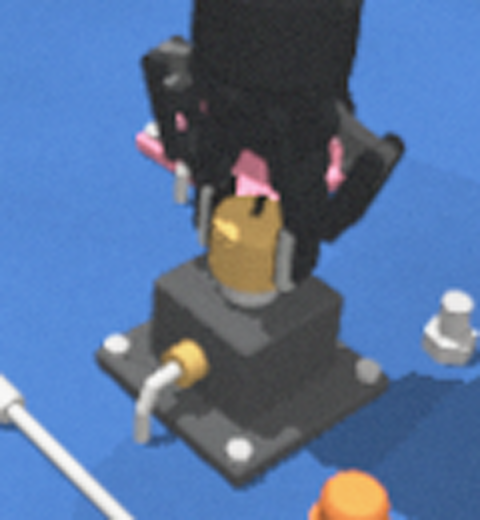

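After 105° of turning, the stripe points away from the camera at (258,205). By my estimate about 33° remains, so I'll approach the stop and watch the torque.

{"op": "arm_command", "data": {
  "moves": [
    [0, 0, 6, 0, 0, 0.01, 20],
    [0, 0, 12, 0, 0, 0.02, 20],
    [0, 0, 18, 0, 0, 0.03, 20],
    [0, 0, 24, 0, 0, 0.03, 20],
    [0, 0, 24, 0, 0, 0.03, 20]
  ]
}}

```text
time: 13.15
ee_pos: [517.5, 236.6, 79.1]
orientation: [-0.338, -3.121, -0.007]
wrist_force: [-7.4, 4.6, 10.3]
grip_width: 39.0
```

```bash
python3 -c "
from h import *
go([517.8,234.5,76]);print(readout.read_state()['torque'])"
```

```text
shift cm [-0.07 -0.2   0.31] pos [517.5 236.6  79.1] yawy 77.6 j6 0.512 tilt [-0.002  0.005 -1.   ] F [-7.4  4.6 10.3] t 13.15 w 39.0
[ 0.97205378  1.30990156 -0.08144348]
```

{"op": "arm_command", "data": {
  "moves": [
    [0, 0, 3, 0, 0, 0, 20],
    [0, 0, 6, 0, 0, 0, 20],
    [0, 0, 6, 0, 0, 0, 20]
  ]
}}

```text
time: 13.45
ee_pos: [517.6, 236.7, 79.1]
orientation: [-0.5, -3.099, -0.007]
wrist_force: [-7.2, 5.1, 9.3]
grip_width: 38.7
```

```bash
python3 -c "
from h import *
go([517.8,234.5,76]);print(readout.read_state()['torque'])
grab('scene','s10')
i=cv2.imread('pics/s10.png')[200:330,280:400]
cv2.imwrite('pics/z10s.png',cv2.resize(i,None,fx=4,fy=4,interpolation=2))"
```

```text
shift cm [-0.09 -0.21  0.31] pos [517.6 236.7  79.1] yawy 71.7 j6 0.616 tilt [-0.002  0.005 -1.   ] F [-7.2  5.1  9.3] t 13.45 w 38.7
[ 1.02196578  1.27970665 -0.08209553]
```

View pics/z10s.png

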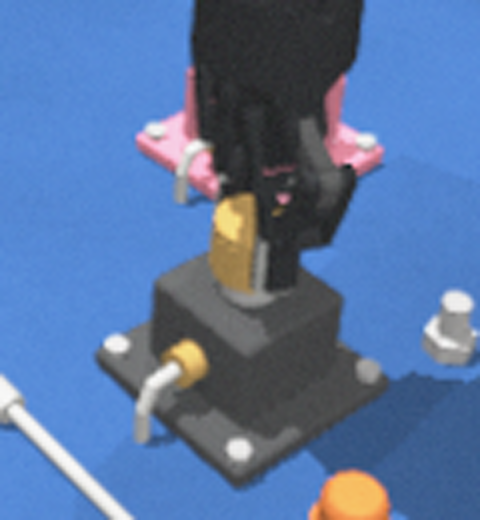

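{"op": "arm_command", "data": {
  "moves": [
    [0, 0, 3, 0, 0, 0, 20],
    [0, 0, 6, 0, 0, 0, 20]
  ]
}}

```text
time: 13.7
ee_pos: [517.6, 236.9, 79.1]
orientation: [-0.661, -3.068, -0.007]
wrist_force: [-6.5, 5.4, 9.4]
grip_width: 38.9
```

```bash
python3 -c "
from h import *
go([517.8,234.5,76]);print(readout.read_state()['torque'],readout.read_state()['joint_torque'])"
```

```text
shift cm [-0.12 -0.21  0.31] pos [517.6 236.9  79.1] yawy 65.7 j6 0.721 tilt [-0.002  0.005 -1.   ] F [-6.5  5.4  9.4] t 13.7 w 38.9
[1.11625572 1.22291145 0.77655901] [ -5.06730527 -44.80846167  21.57034636  -1.62704721  -2.03679509
   0.2784925 ]
```

{"op": "arm_command", "data": {
  "moves": [
    [0, 0, 3, 0, 0, 0, 20],
    [0, 0, 6, 0, 0, 0, 20]
  ]
}}

```text
time: 13.9
ee_pos: [519.1, 236.3, 79.2]
orientation: [0.819, 3.033, 0.005]
wrist_force: [1.6, 2.5, 4.5]
grip_width: 38.7
```

```bash
python3 -c "
from h import *
go([517.8,234.5,76]);print(readout.read_state()['torque'],readout.read_state()['joint_torque'])"
```

```text
shift cm [ 0.02 -0.22  0.32] pos [519.1 236.3  79.2] yawy 59.8 j6 0.824 tilt [ 0.001  0.003 -1.   ] F [1.6 2.5 4.5] t 13.9 w 38.7
[ 0.16834967 -0.24048071  1.12265112] [ -3.4768112  -46.40776277  20.33801615   0.21274372  -0.45385994
   0.73553251]
```

The torque climbed from about 0.1 to 1.1 N m and the grip then began to slip. That puts the stop at about 139° of turning (2.42 rad), which matches the stripe estimate. I'll hold briefly, then look.

{"op": "arm_command", "data": {
  "moves": [
    [0, 0, 0, 0, 0, 0, 20],
    [0, 0, 0, 0, 0, 0, 20],
    [0, 0, 0, 0, 0, 0, 20]
  ]
}}

```text
time: 14.2
ee_pos: [519.2, 236.2, 79.1]
orientation: [0.817, 3.033, 0.005]
wrist_force: [-1.4, 3.9, 6.7]
grip_width: 38.6
```

```bash
python3 -c "
from h import *
go([517.8,234.5,76]);print(readout.read_state()['torque'])
a=grab('scene','s11');b=grab('top','t11')
i=cv2.imread('pics/s11.png')[235:295,310:380];j=cv2.imread('pics/t11.png')[190:250,150:220]
cv2.imwrite('pics/z11.png',np.hstack([cv2.resize(i,None,fx=5.5,fy=5.5,interpolation=2),cv2.resize(j,None,fx=5.5,fy=5.5,interpolation=2)]))"
```

```text
shift cm [ 0.03 -0.22  0.31] pos [519.2 236.2  79.1] yawy 59.9 j6 0.822 tilt [ 0.001  0.003 -1.   ] F [-1.4  3.9  6.7] t 14.2 w 38.6
[0.58339011 0.43686935 1.02792894]
```

View pics/z11.png

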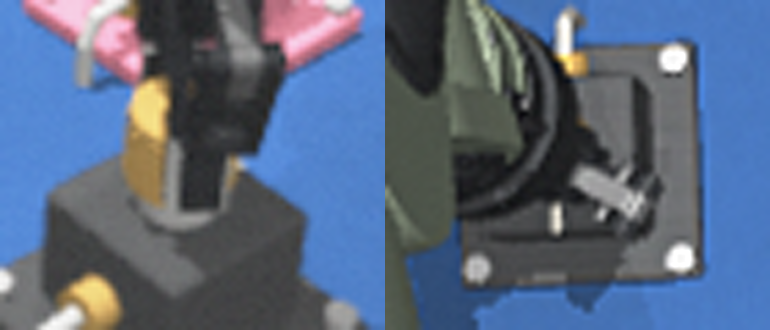

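The stripe is hidden behind the fingers, as I'd expect when it points to −x. The torque holds steady at 1.03 N m, far above thread friction, so the cap is on its hard stop. Next I'll back it off, unwinding first.

{"op": "arm_command", "data": {
  "moves": [
    [0, 0, -2, 0, 0, 0, 20],
    [0, 0, -2, 0, 0, 0, 20]
  ]
}}

```text
time: 14.5
ee_pos: [519.2, 236.2, 79.2]
orientation: [0.766, 3.047, 0.006]
wrist_force: [-2.0, 3.5, 6.0]
grip_width: 38.7
```

```bash
python3 -c "
from h import *
go([517.8,234.5,76]);print(readout.read_state()['torque'])"
```

```text
shift cm [ 0.04 -0.22  0.32] pos [519.2 236.2  79.2] yawy 61.8 j6 0.788 tilt [ 0.001  0.003 -1.   ] F [-2.   3.5  6. ] t 14.5 w 38.7
[0.66341338 0.36410002 0.40218796]
```

{"op": "arm_command", "data": {
  "moves": [
    [0, 0, -2, 0, 0, 0, 20],
    [0, 0, -2, 0, 0, 0, 20]
  ]
}}

```text
time: 14.7
ee_pos: [519.2, 236.2, 79.2]
orientation: [0.714, 3.059, 0.006]
wrist_force: [-1.8, 4.4, 7.0]
grip_width: 38.2
```

```bash
python3 -c "
from h import *
go([517.8,234.5,76]);print(readout.read_state()['torque'])"
```

```text
shift cm [ 0.05 -0.22  0.32] pos [519.2 236.2  79.2] yawy 63.7 j6 0.754 tilt [ 0.001  0.004 -1.   ] F [-1.8  4.4  7. ] t 14.7 w 38.2
[0.69783011 0.41009709 0.03874598]
```

The windup is released at yaw ≈ 64°, so the target is yaw ≈ 154°.

{"op": "arm_command", "data": {
  "moves": [
    [0, 0, -7, 0, 0, -0.01, 20],
    [0, 0, -14, 0, 0, -0.02, 20],
    [0, 0, -21, 0, 0, -0.03, 20],
    [0, 0, -28, 0, 0, -0.03, 20],
    [0, 0, -35, 0, 0, -0.04, 20]
  ]
}}

```text
time: 15.2
ee_pos: [519.2, 236.2, 79.6]
orientation: [-0.245, 3.131, 0.006]
wrist_force: [-1.1, 3.7, 5.8]
grip_width: 38.8
```

{"op": "arm_command", "data": {
  "moves": [
    [0, 0, -7, 0, 0, -0.01, 20],
    [0, 0, -14, 0, 0, -0.02, 20],
    [0, 0, -21, 0, 0, -0.03, 20],
    [0, 0, -28, 0, 0, -0.03, 20],
    [0, 0, -35, 0, 0, -0.04, 20]
  ]
}}

```text
time: 15.7
ee_pos: [519.2, 236.3, 80.0]
orientation: [-1.175, 2.911, 0.005]
wrist_force: [-1.6, 4.2, 6.4]
grip_width: 38.5
```

{"op": "arm_command", "data": {
  "moves": [
    [0, 0, -7, 0, 0, -0.01, 20],
    [0, 0, -14, 0, 0, -0.02, 20],
    [0, 0, -20, 0, 0, -0.02, 20],
    [0, 0, -20, 0, 0, -0.02, 20],
    [0, 0, -20, 0, 0, -0.02, 20]
  ]
}}

```text
time: 16.2
ee_pos: [519.2, 236.3, 80.2]
orientation: [-1.656, 2.666, 0.005]
wrist_force: [-2.8, 4.0, 6.7]
grip_width: 38.7
```

```bash
python3 -c "
from h import *
go([517.8,234.5,76]);print(readout.read_state()['torque'])
a=grab('scene','s12');b=grab('top','t12')
i=cv2.imread('pics/s12.png')[235:295,310:380];j=cv2.imread('pics/t12.png')[190:250,150:220]
cv2.imwrite('pics/z12.png',np.hstack([cv2.resize(i,None,fx=5.5,fy=5.5,interpolation=2),cv2.resize(j,None,fx=5.5,fy=5.5,interpolation=2)]))
for th in (1.37,1.57,1.77):
  c=np.array([518,234.5,110]);w=np.pi+.03+th
  print(th,((proj(a,c)-[310,235])*5.5).round(),((proj(a,c+17*np.array([np.cos(w),np.sin(w),0]))-[310,235])*5.5).round())"
```

```text
shift cm [0.23 0.04 0.42] pos [519.2 236.3  80.2] yawy 153.7 j6 -0.816 tilt [ 0.001  0.004 -1.   ] F [-2.8  4.   6.7] t 16.2 w 38.7
[0.85448176 0.42176574 0.06304339]
1.37 [182. 100.] [156.  74.]
1.57 [182. 100.] [148.  77.]
1.77 [182. 100.] [142.  81.]
```

View pics/z12.png

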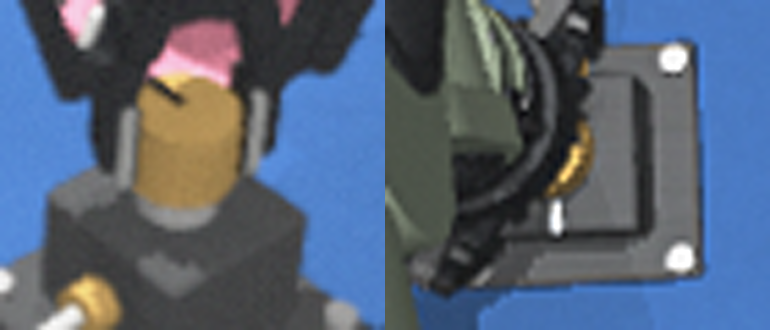

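```bash
python3 -c "
import cv2
cv2.imwrite('pics/full12.png',cv2.imread('pics/s12.png'))"
```

```text
(no output)
```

View pics/full12.png

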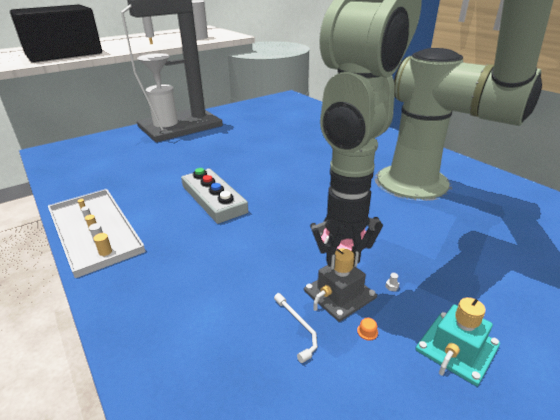

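In the zoomed scene view the stripe runs from (184,102) to (149,80). That matches the 1.57 rad prediction of (182,100) to (148,77). The keys are up, the loose parts are in place and the grip is holding, so I'll hand in.

```bash
python3 -c "
from h import *
s=readout.read_state();print(s['grip_width'],abs(s['joint_velocities']).max(),s['time']);print(job.hand_in())"
```

```text
38.5287944026406 0.003128335564654712 16.3
the job is handed in; nothing more can be done
None
```

I handed the job in at 16.3 s with the gripper still holding the cap a quarter turn off its stop. The simulator reports no verdict, so this rests on my own checks.

- **Keys:** I pressed white, then blue, then green with the shut gripper. Each bottomed out with the TCP at about 56.5 mm, at 33–42 N on the wrist. All keys were seen back up afterwards, and red was never touched.
- **Screwing down:** I gripped the brass cap at 50 N and turned it clockwise about 139° (2.42 rad). The torque then rose from about 0.1 N m to 1.0 N m and stayed there. The jaws slipped a few degrees on the cap at the stop.
- **Backing off:** I zeroed on the point where the torque fell away (yaw about 64°) and turned back 90° from there.
- **Last checks:** The stripe in the scene view matches the predicted 1.57 rad line. The jaws read 38.5 mm on the cap, the arm is still, and the loose parts look unmoved.
- **Not confirmed:** The stripe could not be seen at the bottom stop because the fingers hid it, so torque is the only evidence for the bottoming. The gripper's contact force on the cap was not measured directly.

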